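# Bed the leaf on two faces of a gilded frame block

### The arm

A 6-joint arm with a two-finger parallel gripper is mounted at the origin on the work surface. World frame = base frame: x ahead of the robot, y to its left, z up, the work surface at z = 0. Lengths are in m, angles in rad, forces in N, time in s.
With the tool pointing down it reaches from about 0.3 to 0.825 m from the base axis. Payload 5.4 kg.
Tool frame: the origin (TCP) lies midway between the tips of the shut fingers; the grasp point (between the pads) lies 19 mm behind it; z points along the fingers, y is the line along which they close (so a half turn about z gives the same grasp; the last joint's range is limited). The gripper opens to 92 mm and grips with 3 to 60 N. Pads are 20 mm wide; open, the fingers measure 128 mm over their backs; the gripper's body (75 mm by 189 mm) begins 69 mm behind the grasp point.
Start: joints at [-1.465, 0.158, 1.597, -0, 1.386, -0.21], TCP at [0.179, -0.547, 0.215] pointing down, gripper open.
Joint ranges: [-2.91, 2.91], [-0.94, 2.29], [0.18, 2.7], [-1.29, 4.43], [0.17, 2.64], [-3, 3]. Speed limits (rad/s): [2.57, 2.57, 3.14, 3.14, 3.14, 3.14].

### API

Orientations are given as a 3x3 rotation matrix whose columns are the frame's x, y, z axes.
In Python, from workcell import arm gives the robot as it stands.
- The arm moves only by the tool step_arm, never from a script. Its argument "commands" is a list of rows, each an object of numbers: "x", "y", "z": the shift along the tool's x, y, z in m; "ax", "ay", "az": the turn, a rotation vector about the tool's x, y, z in degrees; "hand": the opening, from -1 (shut) to 1 (fully open). In form: [{"x": .., "y": .., "z": .., "ax": .., "ay": .., "az": .., "hand": ..}, ...]. A call has 1 to 20 rows; each row shifts and turns the commanded pose from where the row before left it, along the tool's axes as they then stand; what a row does not reach is not made up. A row lasts 1/12 s, in which the tool goes at most 41.7 mm and 7.16 degrees, less where a joint would pass 70% of its speed; a pose out of reach is approached as far as the arm can. A call with a gripper value outside its range is refused whole. The fingers move at their own pace and stop on an object; the grip force is fixed at half the most. Time passes only in rows, so rows that do not move let the fingers close. It gives the time, the measured TCP pose, the force, the opening and the grip force at its end, in the units of the state.
- arm.read_state(): the state, without advancing time (a new reading comes with each control period).
- arm.snapshot(name): name is "scene" or "top"; returns a dict with "frame" (384x512x3 uint8, red, green, blue), "mtx" (3x3 intrinsics, pixels), "pose" (4x4, takes a point from camera to world coordinates). Camera axes: x right, y down, z forward; pixel columns grow to the right and rows downward; lengths in m; the calibration is good to about 2 mm. A picture is of the moment at which its call begins. There is no depth.
- arm.close_job(): hands the job in; it is judged then, once.
The state is a dict: "t": time; "joints": joint angles; "qvel": joint speeds; "joint_efforts": joint torques, N m; "position": TCP position; "ee_rot": TCP orientation; "wrist_force": force on the tool from outside, world axes, zero at the start; "wrist_torque": the same for the moment, N m; "width": finger opening in m; "grip_force": force on a finger pad.
Only numpy, scipy, OpenCV 4.12 (cv2) and the standard library are available. Lean on these libraries where they do the work, as an engineer would, in place of code of your own. Each camera call takes 0.05 s, during which the arm holds its last target. There are 200 camera calls.

### The job

Pick up the square frame block on its wooden stick and press its gold face gently, flat and centred, against the leaning sprung pad so that the pad sinks about a centimetre for a moment; then turn the block and press its silver face in the same way. Finally set the block down gently, standing upright and wholly on the cork drying board, let go, and leave the other things on the bench undisturbed.

Things in the scene. Friction and masses are not known exactly. Their poses are not given: they have to be found in the camera images.
- block: Workpiece: red-brown 50 mm cube with a square wooden handling stick, 22 x 22 mm, 75 mm long, upright on its top (125 mm tall in all, about 0.18 kg). Its side towards its own +x is gold leaf, towards +y silver leaf, the others bare; each leaf laps 12 mm onto the top, so it shows from above. Origin: centre of the underside; z up along the stick. Starts upright on the bench.
- gold_face (a point): Centre of the block's gold face (25 mm from the block's axis towards its +x, 25 mm above the underside); axes as the block's.
- silver_face (a point): Centre of the block's silver face (25 mm from the block's axis towards its +y, 25 mm above the underside); axes as the block's.
- stick_grip (a point): Point on the axis of the stick, 100 mm above the block's underside: a good height to grip it; the stick's faces are square to the block's axes.
- stand: Green steel stand fixed to the bench, foot 120 x 110 x 12 mm, 150 mm tall, carrying the sprung pad. The pad faces the stand's own +x side, away from the robot, and leans back 30 degrees from upright, so that it looks outward and 30 degrees up. Origin: centre of the foot's underside.
- pad_face (a point): Centre of the tan leather face of the sprung pad, 80 mm wide (its y) by 70 mm along the slope (its x, pointing down the slope); z is the outward normal of the face. About 125 mm above the bench; it moves with the pad.
- pad (a joint): How far the pad is pressed in along its normal, m: 0 at rest, 0.018 at its stop. The spring needs about 1.5 N to start and 4.5 N at 0.010.
- board: Square cork drying board with dark edges, 150 x 150 x 12 mm, lying fixed on the bench. Origin: centre of its underside; its top is 12 mm higher.
- majolica: Bystander: cream earthenware jar, 100 mm across, 130 mm tall.
- gesso: Bystander: white lidded jar, 60 mm across, 75 mm tall.
- brush: Bystander: flat brush lying on the bench, 160 mm long.
- mug: Bystander: blue mug, 76 mm across, 85 mm tall.
- rosette: Bystander: small round gilded rosette, 90 mm across, 28 mm tall.
- leaf_box: Bystander: cardboard box, 90 x 90 x 30 mm.
- burnisher: Bystander: burnisher with red-brown handle lying on the bench, 190 mm long, 18 mm thick.
- mallet: Bystander: hammer lying on the bench, 200 mm long.
Not all that is in view belongs to the job. There is more than one size of the board; the job needs the largest.

How it is judged:
By the outcome, as a careful person would: the job done as asked, in the order asked, and still so for the second after the job is handed in, with the robot touching nothing.
It also fails if it takes over 59 s, if anything falls off the work surface, if the arm or the gripper's body presses on something with over 40 N, if the wrist force passes 120 N, or if a joint passes its speed limit or range.

## Working session

There is one attempt and no reset: what is moved stays moved. The work goes in short steps, Python scripts to look and compute and a tool call to move; the robot and the scene stay as the last step left them, time stands still between calls to the robot, and variables do not carry over. Pictures are saved under pics/ and viewed, at most 10 in all, crops included, and the job is handed in when it is done.

Besides the shell and the picture viewer there is one more tool, called after "Emit:" by a JSON object that holds its "fn" and its "kwargs". step_arm: Moves the arm, as the interface text tells. Its arguments: {"type":"object","properties":{"commands":{"type":"array"}},"required":["commands"]}

```bash
ls; mkdir -p pics
python3 - <<'E'
from workcell import arm
import cv2,numpy as np
for n in("scene","top"):
    s=arm.snapshot(n); np.savez(f"{n}0.npz",**s); cv2.imwrite(f"pics/{n}0.png",cv2.resize(s["frame"][:,:,::-1],(800,600),interpolation=cv2.INTER_CUBIC)); print(n,s["mtx"].round(1).tolist(),s["pose"].round(3).tolist())
print(arm.read_state())
E
```

```text
pics
scene [[383.5, 0.0, 256.2], [0.0, 383.5, 193.3], [0.0, 0.0, 1.0]] [[0.814, 0.311, -0.49, 1.183], [0.581, -0.443, 0.683, -0.875], [-0.004, -0.841, -0.541, 0.792], [0.0, 0.0, 0.0, 1.0]]
top [[408.6, 0.0, 253.4], [0.0, 408.6, 194.9], [0.0, 0.0, 1.0]] [[-0.036, -0.978, 0.206, 0.245], [-0.999, 0.034, -0.013, 0.023], [0.006, -0.207, -0.978, 1.574], [0.0, 0.0, 0.0, 1.0]]
{'t': 0.1, 'joints': array([-1.46511342e+00,  1.58962276e-01,  1.59808050e+00, -1.73819294e-05,
        1.38620078e+00, -2.10101563e-01]), 'qvel': array([ 0.0008452 , -0.00195554, -0.004033  , -0.0011827 , -0.00102811,
       -0.00032019]), 'joint_efforts': array([ 1.83790089e-04, -3.86503994e+01, -3.22961068e+01,  7.02404534e-02,
        3.39308695e-02, -4.72112401e-05]), 'position': array([ 0.17848711, -0.54601209,  0.21374364]), 'ee_rot': array([[ 9.50552080e-01,  3.10565142e-01, -1.91138622e-04],
       [ 3.10565028e-01, -9.50550721e-01,  1.63988690e-03],
       [ 3.27604754e-04, -1.61815888e-03, -9.99998637e-01]]), 'wrist_force': array([ 0.01559707,  0.23682507, -0.61624086]), 'wrist_torque': array([-0.07013789,  0.05574266,  0.01933179]), 'grip_force': 0.0, 'width': 0.09220478585646287}
```

View pics/scene0.png

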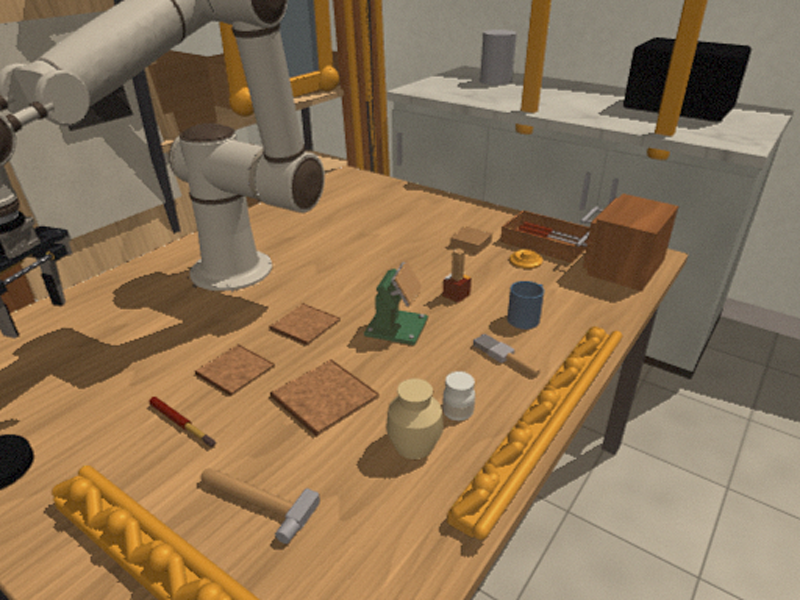

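View pics/top0.png

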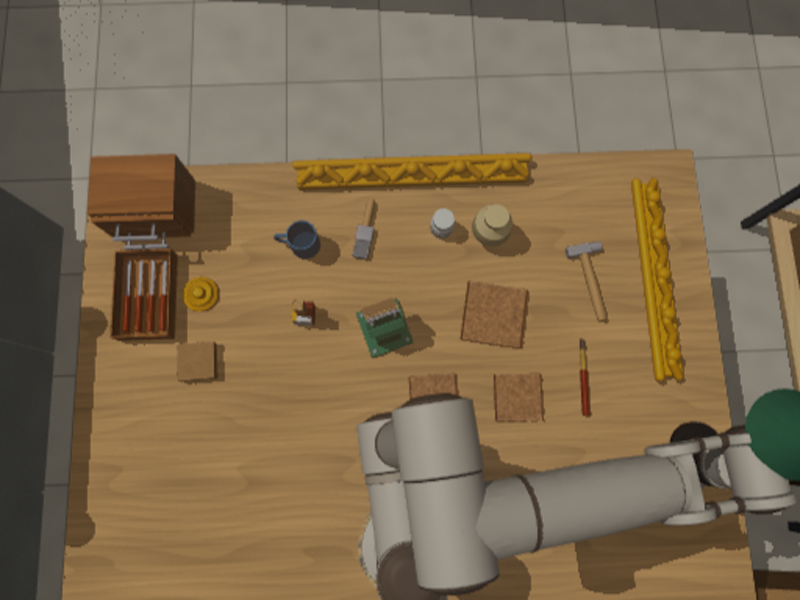

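The scene view shows the block at (457,275), the stand at (398,310) and three cork boards. In the top view those are at about (495,314), (518,397) and (433,385, partly hidden by the arm). The one at (495,314) is clearly the largest. The block is at (303,314) and the stand at (385,328). I'll make one enlarged composite to confirm.

```bash
cat > h.py <<'E'
import numpy as np,cv2
from workcell import arm
def load(n): return dict(np.load(n))
def ray(s,u,v):
    d=s["pose"][:3,:3]@np.linalg.solve(s["mtx"],[u,v,1]); return s["pose"][:3,3],d
def onz(s,u,v,z):
    o,d=ray(s,u,v); return o+d*(z-o[2])/d[2]
def proj(s,p):
    c=s["pose"][:3,:3].T@(np.asarray(p,float)-s["pose"][:3,3]); q=s["mtx"]@c; return q[:2]/q[2]
def crop(s,u0,v0,w,h,k): return cv2.resize(s["frame"][v0:v0+h,u0:u0+w,::-1],None,fx=k,fy=k,interpolation=cv2.INTER_NEAREST)
E
python3 - <<'E'
from h import *
t=load("top0.npz");s=load("scene0.npz")
# top: block 50x38 @ (170,182); stand @ (225,185); scene: block/stand
a=np.hstack([crop(t,175,185,40,30,10),crop(t,225,185,40,50,10)[:300]])
b=np.hstack([crop(s,275,155,40,40,7),crop(s,230,165,60,60,7)[:280], np.zeros((280,100,3),np.uint8)])
cv2.imwrite("pics/c1.png",np.vstack([a,b]))
hsv=cv2.cvtColor(t["frame"],cv2.COLOR_RGB2HSV)
# board contour
g=cv2.cvtColor(t["frame"],cv2.COLOR_RGB2HSV)
print(g[200,317],g[200,280],g[230,317])
for u,v in((302,180),(338,184),(334,223),(295,219)):print(onz(t,u,v,.012).round(3))
E
```

```text
[ 15 138 129] [ 17 127 149] [ 17 128 151]
[ 0.628 -0.192  0.012]
[ 0.606 -0.332  0.012]
[ 0.453 -0.305  0.012]
[ 0.474 -0.155  0.012]
```

View pics/c1.png

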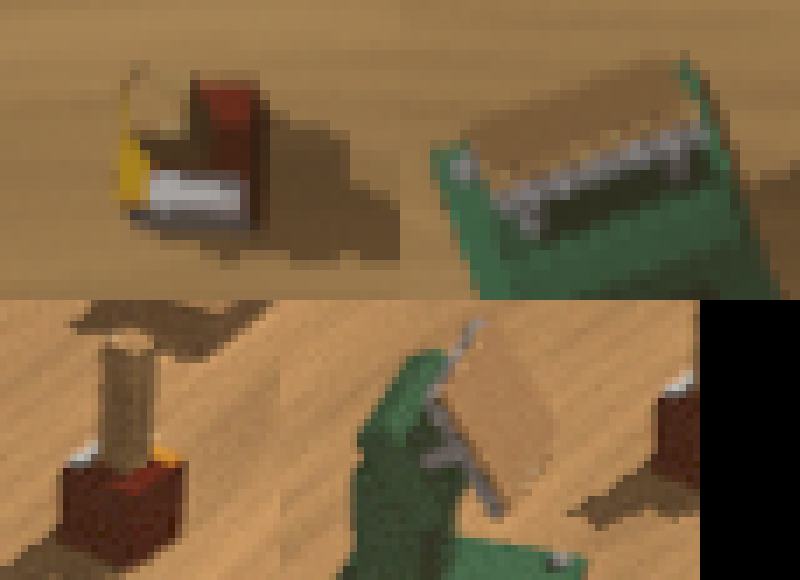

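The crop confirms it: the block's gold face points image-left (world +y) and its silver face image-down (world −x). The pad faces image-up and slightly left. The largest board, with sides of about 0.15 m, is centred near (0.54,−0.246). Next I need a sharper look at the pad and stand.

Run:
```python
from h import *
t=load("top0.npz");s=load("scene0.npz")
def lab(im,u0,v0,w,h,k):
    c=crop(im,u0,v0,w,h,k)
    for i in range(0,w,5): cv2.putText(c,str(u0+i),(i*k,8),0,.3,(255,255,255)); c[::3,i*k]=255
    for j in range(0,h,5): cv2.putText(c,str(v0+j),(0,j*k+8),0,.3,(255,255,255)); c[j*k,::3]=255
    return c
a=lab(s,232,166,42,56,9);b=lab(t,227,188,40,42,9)
b=np.vstack([b,np.zeros((a.shape[0]-b.shape[0],b.shape[1],3),np.uint8)])
cv2.imwrite("pics/c2.png",np.hstack([a,b]))
print("block top centre",onz(t,193.5,198.6,.05).round(4))
for n,p in dict(near=(293.1,181.6),left=(283.4,178.8),right=(300.9,177.6)).items():print(n,onz(s,*p,.05).round(4))
```

```text
block top centre [0.5599 0.2305 0.05  ]
near [0.5774 0.208  0.05  ]
left [0.5367 0.2046 0.05  ]
right [0.5865 0.2506 0.05  ]
```

View pics/c2.png

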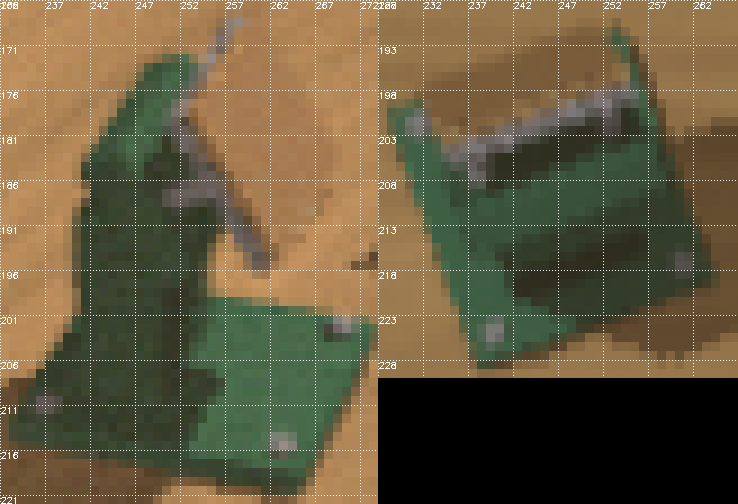

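The stand's foot corners in the top view are about (227.5,199.5), (253,190.5), (264,219) and (238.5,228). The pad's upper edge runs (236,204)–(254.5,197) in the top view and (258,168)–(252,180) in the scene view. The pad's lower near corner is at (261,196) in the scene view. Next step is to triangulate these.

```bash
cat >> h.py <<'E'
def tri(s1,p1,s2,p2):
    o1,d1=ray(s1,*p1);o2,d2=ray(s2,*p2);d1=d1/np.linalg.norm(d1);d2=d2/np.linalg.norm(d2)
    k=np.linalg.lstsq(np.c_[d1,-d2],o2-o1,rcond=None)[0];a=o1+k[0]*d1;b=o2+k[1]*d2
    return (a+b)/2,np.linalg.norm(a-b)
E
python3 - <<'E'
from h import *
t=load("top0.npz");s=load("scene0.npz")
hsv=cv2.cvtColor(t["frame"],cv2.COLOR_RGB2HSV);m=cv2.inRange(hsv,(45,60,30),(90,255,255));m[:180]=0;m[235:]=0;m[:,:220]=0;m[:,270:]=0
c=max(cv2.findContours(m,0,2)[0],key=cv2.contourArea);r=cv2.minAreaRect(np.float32([onz(t,*p[0],.012)[:2]*1000 for p in c]));print("foot",r)
for n,p in dict(a=(227.5,199.5),b=(253,190.5),c=(264,219),d=(238.5,228)).items(): print(n,onz(t,p[0]-.5,p[1]-.5,.012).round(4))
for n,p,q in (("upR",(254.5,197),(252,180)),("upL",(236,204),(258,168)),("loR",(252.5,190.5),(261,196))):
    x,e=tri(t,np.array(p)-.5,s,np.array(q)-.5);print(n,x.round(4),round(e,4))
# block stick top and base triangulated/cast
print("stick top scene",onz(s,293.6,159.7,.125).round(4))
print("base near",onz(s,275+128/7-.5,155+268/7-.5,0).round(4))
E
```

```text
foot ((516.40966796875, 33.311561584472656), (115.36190795898438, 107.02629089355469), 16.690635681152344)
a [0.5616 0.1053 0.012 ]
b [0.594  0.0047 0.012 ]
c [ 0.4799 -0.0337  0.012 ]
d [0.4484 0.0656 0.012 ]
upR [0.5387 0.0007 0.147 ] 0.0033
upL [0.5147 0.0675 0.1541] 0.0019
loR [0.5732 0.0055 0.0948] 0.0061
stick top scene [0.5589 0.2356 0.125 ]
base near [0.5782 0.2089 0.    ]
```

Emit:
{"fn": "step_arm", "kwargs": {"commands": [{"z": -0.02,"az": 5.75},{"z": -0.02,"az": 5.75},{"z": -0.02,"az": 5.75},{"z": -0.02,"az": 5.75},{"x": 0.013,"y": -0.0336},{"x": 0.013,"y": -0.0336},{"x": 0.013,"y": -0.0336},{"x": 0.013,"y": -0.0336},{"x": 0.013,"y": -0.0336},{"x": 0.013,"y": -0.0336},{"x": 0.013,"y": -0.0336},{"x": 0.013,"y": -0.0336},{"x": 0.013,"y": -0.0336},{"x": 0.013,"y": -0.0336},{"x": 0.013,"y": -0.0336},{"x": 0.013,"y": -0.0336},{"x": 0.013,"y": -0.0336},{"x": 0.013,"y": -0.0336},{"x": 0.013,"y": -0.0336},{"x": 0.013,"y": -0.0336}]}}

```text
validation failed for argument at $.co...
```

Emit:
{"fn": "step_arm", "kwargs": {"commands": [{"x": 0.013,"y": -0.0336},{"x": 0.013,"y": -0.0336},{"x": 0.013,"y": -0.0336},{"x": 0.013,"y": -0.0336},{"x": 0.013,"y": -0.0336},{"x": 0.013,"y": -0.0336},{"x": 0.013,"y": -0.0336},{"x": 0.013,"y": -0.0336},{},{}]}}

```text
validation failed for argument at $.co...
```

```bash
cat >> h.py <<'E'
from scipy.spatial.transform import Rotation as Ro
def go(p,R=None):
    "shift in the current tool axes and turn still needed; shift in the turned axes too"
    s=arm.read_state();d=np.asarray(p)-s["position"];R0=s["ee_rot"]
    print("t",round(s["t"],2),"pos",s["position"].round(4),"F",s["wrist_force"].round(2),"w",round(s["width"],4),"q",s["joints"].round(2))
    print("shift now-axes",(R0.T@d).round(4))
    if R is not None: print("turn deg",Ro.from_matrix(R0.T@R).as_rotvec(degrees=True).round(2),"shift in new axes",(R.T@d).round(4))
E
python3 - <<'E'
from h import *
f=np.radians(-5);R=np.array([[np.cos(f),np.sin(f),0],[np.sin(f),-np.cos(f),0],[0,0,-1]])
go((.56,.231,.076),R)
s=arm.snapshot("scene");t=arm.snapshot("top");np.savez("s1.npz",**s);np.savez("t1.npz",**t)
a=crop(s,245,110,80,100,6);b=crop(t,165,160,80,80,5)
cv2.imwrite("pics/c3.png",np.hstack([a[:400],b[:400]])[:, :800])
E
```

```text
t 0.1 pos [ 0.1785 -0.546   0.2137] F [ 0.02  0.24 -0.62] w 0.0922 q [-1.47  0.16  1.6  -0.    1.39 -0.21]
shift now-axes [ 0.6039 -0.6199  0.1389]
turn deg [-0.1   0.   23.09] shift in new axes [ 0.3123 -0.8073  0.1377]
```

View pics/c3.png

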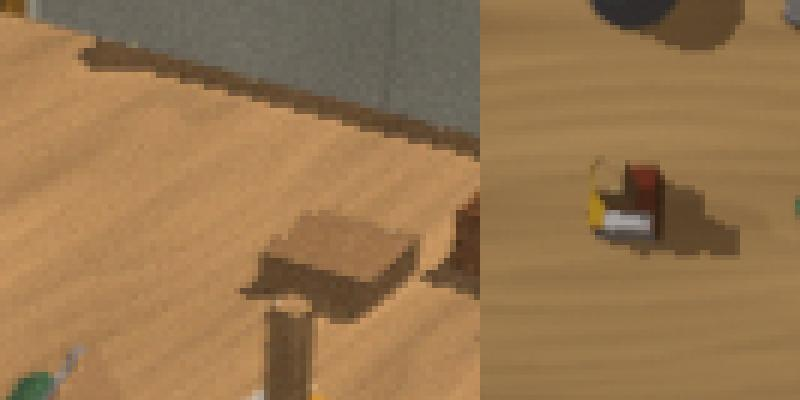

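Both moves were refused, because each row seems to need all seven keys. The picture shows the scene unmoved, with the stick top at scene pixel (293,160). I'll resend with full rows.

Emit:
{"fn": "step_arm", "kwargs": {"commands": [{"x": 0,"y": 0,"z": -0.02,"ax": 0,"ay": 0,"az": 5.75,"hand": 1},{"x": 0,"y": 0,"z": -0.02,"ax": 0,"ay": 0,"az": 5.75,"hand": 1},{"x": 0,"y": 0,"z": -0.02,"ax": 0,"ay": 0,"az": 5.75,"hand": 1},{"x": 0,"y": 0,"z": -0.02,"ax": 0,"ay": 0,"az": 5.75,"hand": 1},{"x": 0.013,"y": -0.0336,"z": 0,"ax": 0,"ay": 0,"az": 0,"hand": 1},{"x": 0.013,"y": -0.0336,"z": 0,"ax": 0,"ay": 0,"az": 0,"hand": 1},{"x": 0.013,"y": -0.0336,"z": 0,"ax": 0,"ay": 0,"az": 0,"hand": 1},{"x": 0.013,"y": -0.0336,"z": 0,"ax": 0,"ay": 0,"az": 0,"hand": 1},{"x": 0.013,"y": -0.0336,"z": 0,"ax": 0,"ay": 0,"az": 0,"hand": 1},{"x": 0.013,"y": -0.0336,"z": 0,"ax": 0,"ay": 0,"az": 0,"hand": 1},{"x": 0.013,"y": -0.0336,"z": 0,"ax": 0,"ay": 0,"az": 0,"hand": 1},{"x": 0.013,"y": -0.0336,"z": 0,"ax": 0,"ay": 0,"az": 0,"hand": 1}]}}

```text
t: 1.2
position: [0.3055, -0.2859, 0.2945]
ee_rot: [[0.996, -0.086, 0.0], [-0.086, -0.996, -0.0], [0.0, -0.0, -1.0]]
wrist_force: [0.2, 0.2, 0.2]
width: 0.0919
grip_force: 0.0
```

Emit:
{"fn": "step_arm", "kwargs": {"commands": [{"x": 0.013,"y": -0.0336,"z": 0,"ax": 0,"ay": 0,"az": 0,"hand": 1},{"x": 0.013,"y": -0.0336,"z": 0,"ax": 0,"ay": 0,"az": 0,"hand": 1},{"x": 0.013,"y": -0.0336,"z": 0,"ax": 0,"ay": 0,"az": 0,"hand": 1},{"x": 0.013,"y": -0.0336,"z": 0,"ax": 0,"ay": 0,"az": 0,"hand": 1},{"x": 0.013,"y": -0.0336,"z": 0,"ax": 0,"ay": 0,"az": 0,"hand": 1},{"x": 0.013,"y": -0.0336,"z": 0,"ax": 0,"ay": 0,"az": 0,"hand": 1},{"x": 0.013,"y": -0.0336,"z": 0,"ax": 0,"ay": 0,"az": 0,"hand": 1},{"x": 0.013,"y": -0.0336,"z": 0,"ax": 0,"ay": 0,"az": 0,"hand": 1},{"x": 0.013,"y": -0.0336,"z": 0,"ax": 0,"ay": 0,"az": 0,"hand": 1},{"x": 0.013,"y": -0.0336,"z": 0,"ax": 0,"ay": 0,"az": 0,"hand": 1},{"x": 0.013,"y": -0.0336,"z": 0,"ax": 0,"ay": 0,"az": 0,"hand": 1},{"x": 0.013,"y": -0.0336,"z": 0,"ax": 0,"ay": 0,"az": 0,"hand": 1},{"x": 0.013,"y": -0.0336,"z": 0,"ax": 0,"ay": 0,"az": 0,"hand": 1},{"x": 0.013,"y": -0.0336,"z": 0,"ax": 0,"ay": 0,"az": 0,"hand": 1},{"x": 0.013,"y": -0.0336,"z": 0,"ax": 0,"ay": 0,"az": 0,"hand": 1},{"x": 0.013,"y": -0.0336,"z": 0,"ax": 0,"ay": 0,"az": 0,"hand": 1},{"x": 0,"y": 0,"z": 0.03,"ax": 0,"ay": 0,"az": 0,"hand": 1},{"x": 0,"y": 0,"z": 0.03,"ax": 0,"ay": 0,"az": 0,"hand": 1},{"x": 0,"y": 0,"z": 0,"ax": 0,"ay": 0,"az": 0,"hand": 1}]}}

```text
t: 2.78
position: [0.5547, 0.2301, 0.2273]
ee_rot: [[0.996, -0.084, -0.012], [-0.084, -0.996, -0.002], [-0.012, 0.003, -1.0]]
wrist_force: [-1.1, -1.1, -1.2]
width: 0.0917
grip_force: 0.0
```

Run:
```python
from h import *
go((.56,.231,.076))
s=arm.snapshot("scene");np.savez("s1.npz",**s)
cv2.imwrite("pics/c3.png",crop(s,255,95,85,105,5))
print("tcp proj",proj(s,arm.read_state()["position"]).round(1), "target axis at z=.125,.05", proj(s,(.56,.231,.125)).round(1),proj(s,(.56,.231,.05)).round(1))
```

```text
t 2.78 pos [0.5547 0.2301 0.2273] F [-1.13 -1.08 -1.25] w 0.0917 q [ 0.19  0.23  1.49 -0.    1.43  1.85]
shift now-axes [ 0.007  -0.0018  0.1512]
tcp proj [293.5 133.7] target axis at z=.125,.05 [293.2 160.3] [292.3 177.7]
```

View pics/c3.png

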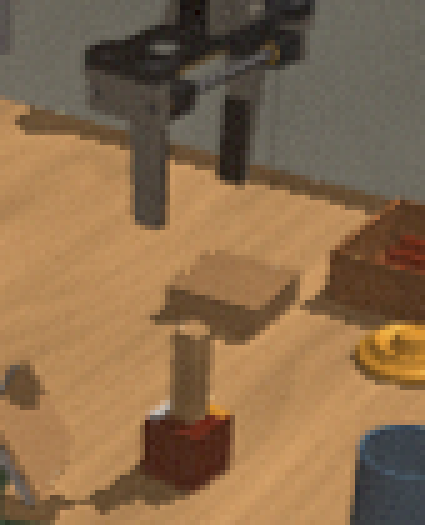

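The fingers hang either side of the stick's column, and the stick top at about (293.2,160.7) agrees with the estimated axis. Descending and closing now.

Emit:
{"fn": "step_arm", "kwargs": {"commands": [{"x": 0.002,"y": -0.0005,"z": 0.02,"ax": 0,"ay": 0,"az": 0,"hand": 1},{"x": 0.002,"y": -0.0005,"z": 0.026,"ax": 0,"ay": 0,"az": 0,"hand": 1},{"x": 0.001,"y": 0,"z": 0.026,"ax": 0,"ay": 0,"az": 0,"hand": 1},{"x": 0,"y": 0,"z": 0.026,"ax": 0,"ay": 0,"az": 0,"hand": 1},{"x": 0,"y": 0,"z": 0.026,"ax": 0,"ay": 0,"az": 0,"hand": 1},{"x": 0,"y": 0,"z": 0.018,"ax": 0,"ay": 0,"az": 0,"hand": 1},{"x": 0,"y": 0,"z": 0.007,"ax": 0,"ay": 0,"az": 0,"hand": 1},{"x": 0,"y": 0,"z": 0,"ax": 0,"ay": 0,"az": 0,"hand": 1},{"x": 0,"y": 0,"z": 0,"ax": 0,"ay": 0,"az": 0,"hand": -1},{"x": 0,"y": 0,"z": 0,"ax": 0,"ay": 0,"az": 0,"hand": -1},{"x": 0,"y": 0,"z": 0,"ax": 0,"ay": 0,"az": 0,"hand": -1},{"x": 0,"y": 0,"z": 0,"ax": 0,"ay": 0,"az": 0,"hand": -1},{"x": 0,"y": 0,"z": 0,"ax": 0,"ay": 0,"az": 0,"hand": -1},{"x": 0,"y": 0,"z": 0,"ax": 0,"ay": 0,"az": 0,"hand": -1},{"x": 0,"y": 0,"z": 0,"ax": 0,"ay": 0,"az": 0,"hand": -1},{"x": 0,"y": 0,"z": 0,"ax": 0,"ay": 0,"az": 0,"hand": -1},{"x": 0,"y": 0,"z": 0,"ax": 0,"ay": 0,"az": 0,"hand": -1},{"x": 0,"y": 0,"z": 0,"ax": 0,"ay": 0,"az": 0,"hand": -1}]}}

```text
t: 4.33
position: [0.5634, 0.2309, 0.0856]
ee_rot: [[0.996, -0.086, -0.0], [-0.086, -0.996, 0.0], [-0.0, -0.0, -1.0]]
wrist_force: [-0.3, 1.4, -0.4]
width: 0.0275
grip_force: 0.3
```

The tool settled about 9 mm higher than planned and 3 mm too far in x. I'll reopen slightly, correct and close again.

Emit:
{"fn": "step_arm", "kwargs": {"commands": [{"x": 0,"y": 0,"z": 0,"ax": 0,"ay": 0,"az": 0,"hand": 0},{"x": 0,"y": 0,"z": 0,"ax": 0,"ay": 0,"az": 0,"hand": 0},{"x": 0,"y": 0,"z": 0,"ax": 0,"ay": 0,"az": 0,"hand": 0},{"x": -0.0015,"y": 0,"z": 0.005,"ax": 0,"ay": 0,"az": 0,"hand": 0},{"x": -0.0015,"y": 0,"z": 0.004,"ax": 0,"ay": 0,"az": 0,"hand": 0},{"x": 0,"y": 0,"z": 0,"ax": 0,"ay": 0,"az": 0,"hand": 0},{"x": 0,"y": 0,"z": 0,"ax": 0,"ay": 0,"az": 0,"hand": -1},{"x": 0,"y": 0,"z": 0,"ax": 0,"ay": 0,"az": 0,"hand": -1},{"x": 0,"y": 0,"z": 0,"ax": 0,"ay": 0,"az": 0,"hand": -1},{"x": 0,"y": 0,"z": 0,"ax": 0,"ay": 0,"az": 0,"hand": -1},{"x": 0,"y": 0,"z": 0,"ax": 0,"ay": 0,"az": 0,"hand": -1},{"x": 0,"y": 0,"z": 0,"ax": 0,"ay": 0,"az": 0,"hand": -1},{"x": 0,"y": 0,"z": 0,"ax": 0,"ay": 0,"az": 0,"hand": -1},{"x": 0,"y": 0,"z": 0,"ax": 0,"ay": 0,"az": 0,"hand": -1},{"x": 0,"y": 0,"z": 0,"ax": 0,"ay": 0,"az": 0,"hand": -1},{"x": 0,"y": 0,"z": 0,"ax": 0,"ay": 0,"az": 0,"hand": -1}]}}

```text
t: 5.67
position: [0.5605, 0.231, 0.0766]
ee_rot: [[0.996, -0.086, 0.0], [-0.086, -0.996, 0.0], [0.0, -0.0, -1.0]]
wrist_force: [-0.2, 0.5, -0.8]
width: 0.022
grip_force: 30.0
```

Emit:
{"fn": "step_arm", "kwargs": {"commands": [{"x": 0,"y": 0,"z": -0.015,"ax": 0,"ay": 0,"az": 0,"hand": -1},{"x": 0,"y": 0,"z": -0.02,"ax": 0,"ay": 0,"az": 0,"hand": -1},{"x": 0,"y": 0,"z": -0.012,"ax": 0,"ay": 0,"az": -7,"hand": -1},{"x": 0,"y": 0,"z": -0.012,"ax": 0,"ay": 0,"az": -7,"hand": -1},{"x": 0,"y": 0,"z": -0.012,"ax": 0,"ay": 0,"az": -7,"hand": -1},{"x": 0,"y": 0,"z": -0.012,"ax": 0,"ay": 0,"az": -7,"hand": -1},{"x": 0,"y": 0,"z": -0.012,"ax": 0,"ay": 0,"az": -7,"hand": -1},{"x": 0,"y": 0,"z": -0.012,"ax": 0,"ay": 0,"az": -7,"hand": -1},{"x": 0,"y": 0,"z": -0.012,"ax": 0,"ay": 0,"az": -7,"hand": -1},{"x": 0,"y": 0,"z": -0.012,"ax": 0,"ay": 0,"az": -7,"hand": -1},{"x": 0,"y": 0,"z": -0.012,"ax": 0,"ay": 0,"az": -7,"hand": -1},{"x": 0,"y": 0,"z": -0.012,"ax": 0,"ay": 0,"az": -7,"hand": -1},{"x": 0,"y": 0,"z": -0.012,"ax": 0,"ay": 0,"az": -7,"hand": -1},{"x": 0,"y": 0,"z": -0.012,"ax": 0,"ay": 0,"az": -7,"hand": -1},{"x": 0,"y": 0,"z": -0.012,"ax": 0,"ay": 0,"az": -7,"hand": -1},{"x": 0,"y": 0,"z": 0,"ax": 0,"ay": 0,"az": -7,"hand": -1},{"x": 0,"y": 0,"z": 0,"ax": 0,"ay": 0,"az": -7,"hand": -1},{"x": 0,"y": 0,"z": 0,"ax": 0,"ay": 0,"az": -7,"hand": -1}]}}

```text
t: 7.17
position: [0.5602, 0.231, 0.2673]
ee_rot: [[-0.3, 0.954, -0.001], [0.954, 0.3, -0.0], [-0.0, -0.001, -1.0]]
wrist_force: [-0.5, -0.2, -1.8]
width: 0.0216
grip_force: 30.0
```

Emit:
{"fn": "step_arm", "kwargs": {"commands": [{"x": 0,"y": 0,"z": 0,"ax": -6,"ay": 0,"az": 0,"hand": -1},{"x": 0,"y": 0,"z": 0,"ax": -6,"ay": 0,"az": 0,"hand": -1},{"x": 0,"y": 0,"z": 0,"ax": -6,"ay": 0,"az": 0,"hand": -1},{"x": 0,"y": 0,"z": 0,"ax": -6,"ay": 0,"az": 0,"hand": -1},{"x": 0,"y": 0,"z": 0,"ax": -6,"ay": 0,"az": 0,"hand": -1},{"x": 0,"y": 0,"z": 0,"ax": 0,"ay": 0,"az": 0,"hand": -1},{"x": 0,"y": 0,"z": 0,"ax": 0,"ay": 0,"az": 0,"hand": -1}]}}

```text
t: 7.75
position: [0.5584, 0.2306, 0.2654]
ee_rot: [[-0.294, 0.831, 0.473], [0.956, 0.255, 0.146], [0.0, 0.495, -0.869]]
wrist_force: [0.1, 0.1, -1.8]
width: 0.0219
grip_force: 30.0
```

```bash
cat >> h.py <<'E'
def padframe(yaw=18.,P0=(.5425,.041,.124)):
    a=np.radians(yaw);c,s_=np.cos(np.pi/6),.5;hx=np.array([np.cos(a),np.sin(a),0]);Z=np.array([0,0,1.])
    n=c*hx+s_*Z;s=s_*hx-c*Z;w=np.cross(n,s);return np.array(P0),n,s,w
def press(gap,face,**k):
    P,n,s,w=padframe(**k);p=P-.0516*s+(.025+gap)*n
    R=np.c_[w,n,s] if face=="gold" else np.c_[n,np.cross(s,n),s]
    return p,R
E
python3 - <<'E'
from h import *
go(*press(.06,"gold"))
E
```

```text
t 7.75 pos [0.5584 0.2306 0.2654] F [ 0.11  0.13 -1.82] w 0.0219 q [ 0.15 -0.2   1.93  0.09  0.9  -0.18]
shift now-axes [-0.1758 -0.0468  0.0357]
turn deg [-0.34  0.43 -0.8 ] shift in new axes [-0.1754 -0.0495  0.0341]
```

Emit:
{"fn": "step_arm", "kwargs": {"commands": [{"x": -0.022,"y": -0.006,"z": 0,"ax": 0,"ay": 0,"az": -0.8,"hand": -1},{"x": -0.022,"y": -0.006,"z": 0.005,"ax": 0,"ay": 0,"az": 0,"hand": -1},{"x": -0.022,"y": -0.006,"z": 0.005,"ax": 0,"ay": 0,"az": 0,"hand": -1},{"x": -0.022,"y": -0.006,"z": 0.005,"ax": 0,"ay": 0,"az": 0,"hand": -1},{"x": -0.022,"y": -0.006,"z": 0.005,"ax": 0,"ay": 0,"az": 0,"hand": -1},{"x": -0.022,"y": -0.006,"z": 0.005,"ax": 0,"ay": 0,"az": 0,"hand": -1},{"x": -0.022,"y": -0.006,"z": 0.005,"ax": 0,"ay": 0,"az": 0,"hand": -1},{"x": -0.021,"y": -0.006,"z": 0.004,"ax": 0,"ay": 0,"az": 0,"hand": -1},{"x": 0,"y": 0,"z": 0,"ax": 0,"ay": 0,"az": 0,"hand": -1},{"x": 0,"y": 0,"z": 0,"ax": 0,"ay": 0,"az": 0,"hand": -1},{"x": 0,"y": 0,"z": 0,"ax": 0,"ay": 0,"az": 0,"hand": -1}]}}

```text
t: 8.67
position: [0.5917, 0.0566, 0.2167]
ee_rot: [[-0.306, 0.823, 0.478], [0.952, 0.268, 0.147], [-0.007, 0.5, -0.866]]
wrist_force: [0.1, -0.0, -1.9]
width: 0.0217
grip_force: 30.0
```

Run:
```python
from h import *
go(*press(.06,"gold"))
s=arm.snapshot("scene");np.savez("s2.npz",**s);t=arm.snapshot("top");np.savez("t2.npz",**t)
a=crop(s,225,125,70,95,6);b=crop(t,220,150,70,85,5)
b=np.vstack([b,np.zeros((a.shape[0]-b.shape[0],b.shape[1],3),np.uint8)])
cv2.imwrite("pics/c4.png",np.hstack([a,b]))
P,n,sl,w=padframe()
for nm,x in dict(C=P,top=P-.035*sl,lo=P+.035*sl,R=P-.04*w,L=P+.04*w,LR=P-.04*w+.035*sl,UR=P-.04*w-.035*sl,UL=P+.04*w-.035*sl).items():print(nm,x.round(3),"scene",(proj(s,x)+.5).round(1),"top",(proj(t,x)+.5).round(1))
```

```text
t 8.67 pos [0.5917 0.0566 0.2167] F [ 0.08 -0.   -1.93] w 0.0217 q [-0.26 -0.18  2.01  0.35  0.88 -0.74]
shift now-axes [ 0.0004 -0.006   0.0028]
turn deg [0.03 0.45 0.04] shift in new axes [ 0.0004 -0.006   0.0028]
C [0.542 0.041 0.124] scene [260.5 181.1] top [243.6 198. ]
top [0.526 0.036 0.154] scene [255.5 172.6] top [245.1 200.8]
lo [0.559 0.046 0.094] scene [265.3 189.5] top [242.2 195.3]
R [0.555 0.003 0.124] scene [256.9 187. ] top [254.  194.3]
L [0.53  0.079 0.124] scene [263.8 175.5] top [233.2 201.7]
LR [0.572 0.008 0.094] scene [262.  195.6] top [252.3 191.6]
UR [ 0.538 -0.002  0.154] scene [251.8 178.3] top [255.7 197. ]
UL [0.513 0.074 0.154] scene [259.  167.1] top [234.5 204.6]
```

View pics/c4.png

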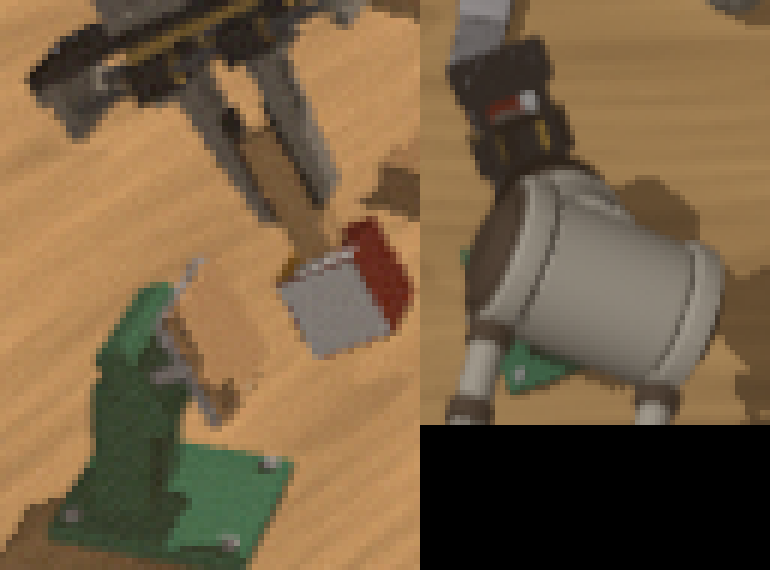

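The picture shows the block held 60 mm off the pad. Gold faces the pad and silver faces the camera at about (280,178), and the pad corners land within a pixel or two of the predictions. Closing in.

Emit:
{"fn": "step_arm", "kwargs": {"commands": [{"x": 0,"y": -0.01,"z": 0.003,"ax": 0,"ay": 0.45,"az": 0,"hand": -1},{"x": 0,"y": -0.015,"z": 0,"ax": 0,"ay": 0,"az": 0,"hand": -1},{"x": 0,"y": -0.015,"z": 0,"ax": 0,"ay": 0,"az": 0,"hand": -1},{"x": 0,"y": -0.01,"z": 0,"ax": 0,"ay": 0,"az": 0,"hand": -1},{"x": 0,"y": 0,"z": 0,"ax": 0,"ay": 0,"az": 0,"hand": -1},{"x": 0,"y": 0,"z": 0,"ax": 0,"ay": 0,"az": 0,"hand": -1},{"x": 0,"y": 0,"z": 0,"ax": 0,"ay": 0,"az": 0,"hand": -1}]}}

```text
t: 9.35
position: [0.5515, 0.044, 0.1888]
ee_rot: [[-0.31, 0.823, 0.477], [0.951, 0.269, 0.154], [-0.001, 0.501, -0.865]]
wrist_force: [-0.7, 0.1, -1.6]
width: 0.0219
grip_force: 30.0
```

Run:
```python
from h import *
go(*press(.01,"gold"));print(arm.read_state()["wrist_torque"].round(3))
s=arm.snapshot("scene");np.savez("s3.npz",**s)
cv2.imwrite("pics/c5.png",crop(s,235,135,50,75,8))
```

```text
t 9.35 pos [0.5515 0.044  0.1888] F [-0.69  0.09 -1.56] w 0.0219 q [-0.32 -0.26  2.14  0.4   0.87 -0.84]
shift now-axes [-0.     -0.0056 -0.0002]
turn deg [0.09 0.03 0.08] shift in new axes [-0.     -0.0056 -0.0002]
[-0.177  0.37   0.03 ]
```

View pics/c5.png

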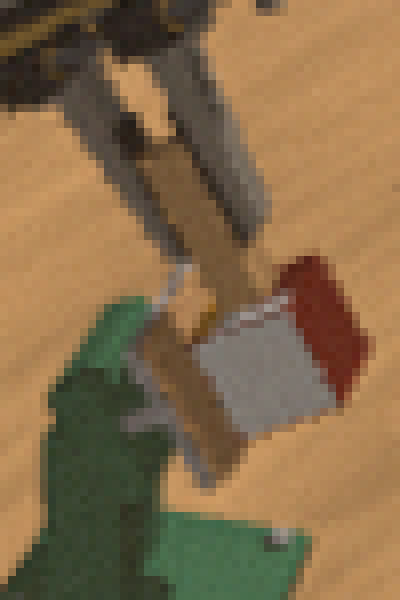

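Run:
```python
from h import *
s=load("s3.npz");st=arm.read_state();p=st["position"];R=st["ee_rot"]
C=lambda x:((proj(s,x)+.5-[235,135])*8).round(0)
for a,dy,dz in(("gold-top",-.025,.0266),("gold-bot",-.025,.0766),("far-bot",.025,.0766),("far-top",.025,.0266)):
    print(a,C(p+R@[-.025,dy,dz]),C(p+R@[.025,dy,dz]))
P,n,sl,w=padframe()
for nm,x in dict(LR=P-.04*w+.035*sl,UR=P-.04*w-.035*sl,UL=P+.04*w-.035*sl).items():print(nm,C(x))
```

```text
gold-top [189. 338.] [224. 282.]
gold-bot [246. 436.] [279. 378.]
far-bot [348. 401.] [378. 342.]
far-top [291. 300.] [323. 244.]
LR [216. 484.]
UR [134. 347.]
UL [192. 257.]
```

The silver face's corners agree with the predictions to within a pixel, so the alignment is good. Pressing now in small steps while watching the force.

Emit:
{"fn": "step_arm", "kwargs": {"commands": [{"x": -0.001,"y": -0.005,"z": 0,"ax": 0,"ay": 0,"az": 0,"hand": -1},{"x": 0,"y": -0.005,"z": 0,"ax": 0,"ay": 0,"az": 0,"hand": -1},{"x": 0,"y": -0.002,"z": 0,"ax": 0,"ay": 0,"az": 0,"hand": -1},{"x": 0,"y": 0,"z": 0,"ax": 0,"ay": 0,"az": 0,"hand": -1},{"x": 0,"y": 0,"z": 0,"ax": 0,"ay": 0,"az": 0,"hand": -1}]}}

```text
t: 9.82
position: [0.5413, 0.0394, 0.1819]
ee_rot: [[-0.309, 0.823, 0.476], [0.951, 0.267, 0.154], [-0.0, 0.501, -0.866]]
wrist_force: [1.8, 1.6, -1.8]
width: 0.0219
grip_force: 30.0
```

Emit:
{"fn": "step_arm", "kwargs": {"commands": [{"x": 0,"y": -0.002,"z": 0,"ax": 0,"ay": 0,"az": 0,"hand": -1},{"x": 0,"y": -0.002,"z": 0,"ax": 0,"ay": 0,"az": 0,"hand": -1},{"x": 0,"y": 0,"z": 0,"ax": 0,"ay": 0,"az": 0,"hand": -1},{"x": 0,"y": 0,"z": 0,"ax": 0,"ay": 0,"az": 0,"hand": -1}]}}

```text
t: 10.15
position: [0.5381, 0.0382, 0.1801]
ee_rot: [[-0.309, 0.823, 0.476], [0.951, 0.268, 0.154], [-0.001, 0.501, -0.866]]
wrist_force: [3.1, 2.3, -0.1]
width: 0.022
grip_force: 30.0
```

Emit:
{"fn": "step_arm", "kwargs": {"commands": [{"x": 0,"y": -0.001,"z": 0,"ax": 0,"ay": 0,"az": 0,"hand": -1},{"x": 0,"y": 0,"z": 0,"ax": 0,"ay": 0,"az": 0,"hand": -1},{"x": 0,"y": 0,"z": 0,"ax": 0,"ay": 0,"az": 0,"hand": -1},{"x": 0,"y": 0,"z": 0,"ax": 0,"ay": 0,"az": 0,"hand": -1}]}}

```text
t: 10.48
position: [0.5371, 0.038, 0.1794]
ee_rot: [[-0.309, 0.823, 0.476], [0.951, 0.268, 0.154], [-0.001, 0.5, -0.866]]
wrist_force: [3.1, 1.3, 1.0]
width: 0.0221
grip_force: 30.0
```

Run:
```python
from h import *
go(*press(0,"gold"));P,n,sl,w=padframe()
st=arm.read_state();F=st["wrist_force"]+[0,0,1.85];print("F n,s,w",(F@np.c_[n,sl,w]).round(2),st["wrist_torque"].round(3))
s=arm.snapshot("scene");np.savez("s4.npz",**s)
a0=crop(load("s3.npz"),235,135,50,70,8);a=crop(s,235,135,50,70,8);cv2.imwrite("pics/c6.png",np.hstack([a0,a]))
F=arm.read_state()["wrist_force"]+[0,0,1.85];print("F n,s,w",(F@np.c_[n,sl,w]).round(2))
```

```text
t 10.48 pos [0.5371 0.038  0.1794] F [3.08 1.31 0.97] w 0.0221 q [-0.35 -0.3   2.19  0.41  0.87 -0.87]
shift now-axes [ 0.0012  0.0025 -0.0006]
turn deg [0.03 0.02 0.02] shift in new axes [ 0.0012  0.0025 -0.0006]
F n,s,w [ 4.29 -0.78  0.29] [ 0.051 -0.308  0.031]
F n,s,w [ 3.61 -0.24  0.82]
```

View pics/c6.png

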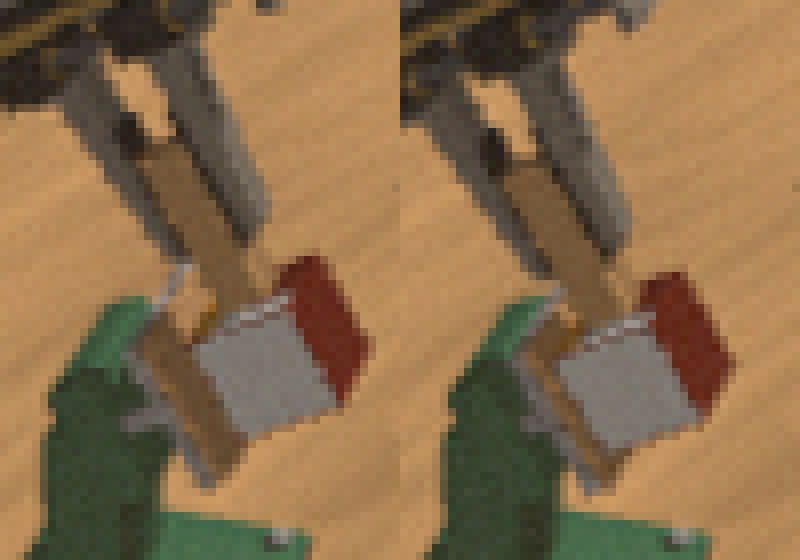

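The right half shows the gold face flat on the pad, with the pad's edge moved about 2 px, or roughly 8 mm. The mean force of about 4 N agrees with that. I'll push 2 mm more, hold briefly, then back off.

Emit:
{"fn": "step_arm", "kwargs": {"commands": [{"x": 0,"y": -0.001,"z": 0,"ax": 0,"ay": 0,"az": 0,"hand": -1},{"x": 0,"y": -0.001,"z": 0,"ax": 0,"ay": 0,"az": 0,"hand": -1},{"x": 0,"y": 0,"z": 0,"ax": 0,"ay": 0,"az": 0,"hand": -1},{"x": 0,"y": 0,"z": 0,"ax": 0,"ay": 0,"az": 0,"hand": -1},{"x": 0,"y": 0,"z": 0,"ax": 0,"ay": 0,"az": 0,"hand": -1}]}}

```text
t: 10.95
position: [0.5355, 0.0374, 0.1784]
ee_rot: [[-0.309, 0.823, 0.476], [0.951, 0.268, 0.154], [-0.001, 0.5, -0.866]]
wrist_force: [2.5, 0.5, 1.7]
width: 0.0218
grip_force: 30.0
```

Run:
```python
from h import *
P,n,sl,w=padframe();go(*press(0,"gold"))
s0=load("s3.npz");r=[]
for i in range(5):
    s=arm.snapshot("scene");F=arm.read_state()["wrist_force"]+[0,0,1.85];r.append(F@np.c_[n,sl,w])
print(np.array(r).round(1).tolist(),np.mean(r,0).round(2));np.savez("s5.npz",**s)
# pad motion: match the pad's lower-left edge patch (post side bracket) between views
g=lambda x:cv2.cvtColor(x["frame"],cv2.COLOR_RGB2GRAY).astype(np.float32)
A,B=g(s0)[186:199,254:264],g(s)
q=cv2.matchTemplate(cv2.resize(B[180:203,244:270],None,fx=8,fy=8,interpolation=2),cv2.resize(A,None,fx=8,fy=8,interpolation=2),5);l=cv2.minMaxLoc(q);d=np.array(l[3])/8-[10,6]
print("pad shift px",d,"score",round(l[1],2),"px per 10mm along -n",(proj(s,P-.01*n)-proj(s,P)).round(2))
```

```text
t 10.95 pos [0.5355 0.0374 0.1784] F [2.51 0.55 1.67] w 0.0218 q [-0.35 -0.3   2.19  0.42  0.87 -0.88]
shift now-axes [ 0.0012  0.0046 -0.0006]
turn deg [0.02 0.03 0.01] shift in new axes [ 0.0012  0.0046 -0.0006]
[[3.5, -2.3, -0.6], [3.9, -1.9, 0.3], [3.4, -2.3, -0.5], [4.3, -1.5, -0.7], [4.6, -1.7, 0.1]] [ 3.95 -1.93 -0.27]
pad shift px [-0.75   0.375] score 0.66 px per 10mm along -n [-2.43  0.88]
```

Emit:
{"fn": "step_arm", "kwargs": {"commands": [{"x": 0,"y": -0.0015,"z": 0,"ax": 0,"ay": 0,"az": 0,"hand": -1},{"x": 0,"y": 0,"z": 0,"ax": 0,"ay": 0,"az": 0,"hand": -1},{"x": 0,"y": 0,"z": 0,"ax": 0,"ay": 0,"az": 0,"hand": -1}]}}

```text
t: 11.45
position: [0.5341, 0.037, 0.1775]
ee_rot: [[-0.309, 0.823, 0.476], [0.951, 0.268, 0.154], [-0.0, 0.5, -0.866]]
wrist_force: [3.3, 1.6, 1.6]
width: 0.0217
grip_force: 30.0
```

Run:
```python
from h import *
P,n,sl,w=padframe();go(*press(0,"gold"))
r=[]
for i in range(6):
    s=arm.snapshot("scene");F=arm.read_state()["wrist_force"]+[0,0,1.85];r.append(F@np.c_[n,sl,w])
print(np.mean(r,0).round(2));np.savez("s5.npz",**s)
```

```text
t 11.45 pos [0.5341 0.037  0.1775] F [3.31 1.63 1.57] w 0.0217 q [-0.35 -0.3   2.2   0.42  0.87 -0.88]
shift now-axes [ 0.0012  0.0062 -0.0007]
turn deg [0.02 0.02 0.01] shift in new axes [ 0.0012  0.0062 -0.0007]
[ 4.27 -0.91 -0.38]
```

The gold press is done, about 10 mm deep by travel and 4.3 N by force. Backing off along the normal and turning 90° to bring silver to the pad.

Emit:
{"fn": "step_arm", "kwargs": {"commands": [{"x": 0,"y": 0.008,"z": 0,"ax": 0,"ay": 0,"az": 0,"hand": -1},{"x": 0,"y": 0.02,"z": 0,"ax": 0,"ay": 0,"az": 0,"hand": -1},{"x": 0,"y": 0.025,"z": 0,"ax": 0,"ay": 0,"az": 0,"hand": -1},{"x": 0,"y": 0.023,"z": 0,"ax": 0,"ay": 0,"az": 0,"hand": -1},{"x": 0,"y": 0,"z": 0,"ax": 0,"ay": 0,"az": 6,"hand": -1},{"x": 0,"y": 0,"z": 0,"ax": 0,"ay": 0,"az": 7,"hand": -1},{"x": 0,"y": 0,"z": 0,"ax": 0,"ay": 0,"az": 7,"hand": -1},{"x": 0,"y": 0,"z": 0,"ax": 0,"ay": 0,"az": 7,"hand": -1},{"x": 0,"y": 0,"z": 0,"ax": 0,"ay": 0,"az": 7,"hand": -1},{"x": 0,"y": 0,"z": 0,"ax": 0,"ay": 0,"az": 7,"hand": -1},{"x": 0,"y": 0,"z": 0,"ax": 0,"ay": 0,"az": 7,"hand": -1},{"x": 0,"y": 0,"z": 0,"ax": 0,"ay": 0,"az": 7,"hand": -1},{"x": 0,"y": 0,"z": 0,"ax": 0,"ay": 0,"az": 7,"hand": -1},{"x": 0,"y": 0,"z": 0,"ax": 0,"ay": 0,"az": 7,"hand": -1},{"x": 0,"y": 0,"z": 0,"ax": 0,"ay": 0,"az": 7,"hand": -1},{"x": 0,"y": 0,"z": 0,"ax": 0,"ay": 0,"az": 7,"hand": -1},{"x": 0,"y": 0,"z": 0,"ax": 0,"ay": 0,"az": 7,"hand": -1},{"x": 0,"y": 0,"z": 0,"ax": 0,"ay": 0,"az": 0,"hand": -1},{"x": 0,"y": 0,"z": 0,"ax": 0,"ay": 0,"az": 0,"hand": -1}]}}

```text
t: 13.33
position: [0.5955, 0.0579, 0.2136]
ee_rot: [[0.824, 0.313, 0.472], [0.271, -0.95, 0.155], [0.497, 0.0, -0.868]]
wrist_force: [0.5, 0.3, -2.6]
width: 0.0217
grip_force: 30.0
```

Run:
```python
from h import *
go(*press(.02,"silver"))
s=arm.snapshot("scene");np.savez("s6.npz",**s)
st=arm.read_state();p=st["position"];R=st["ee_rot"]
# visible -gold? face toward camera (+tool y): sample colours at faces' centres, and compare red-block mask centroid with predicted
C=lambda x:proj(s,x)
for nm,v in dict(py=[0,.025,.0516],bot=[0,0,.0766],px=[.025,0,.0516],my=[0,-.025,.0516]).items():
    u=C(p+R@v).round().astype(int);print(nm,u,s["frame"][u[1],u[0]])
hsv=cv2.cvtColor(s["frame"],cv2.COLOR_RGB2HSV);f=s["frame"].astype(int)
m=((f[...,0]>2.2*f[...,1])&(f[...,0]>45)).astype(np.uint8);m[:,:245]=0;m[:,320:]=0;m[:130]=0;m[210:]=0
c=max(cv2.findContours(m,0,2)[0],key=cv2.contourArea);x,y,w_,h_=cv2.boundingRect(c);print("red bbox",x,y,x+w_-1,y+h_-1)
pts=np.array([C(p+R@[a,b,z]) for a in(-.025,.025) for b in(-.025,.025) for z in(.0266,.0766)]);print("pred cube bbox",pts.min(0).round(1),pts.max(0).round(1))
```

```text
t 13.33 pos [0.5955 0.0579 0.2136] F [ 0.45  0.27 -2.65] w 0.0217 q [-0.26 -0.16  2.    0.36  0.88  0.83]
shift now-axes [-0.048  -0.0005 -0.0016]
turn deg [-0.1   0.22  0.2 ] shift in new axes [-0.048  -0.0003 -0.0018]
py [282 176] [75 39 20]
bot [287 179] [75 33 28]
px [290 170] [99 39 20]
my [286 169] [100  41  23]
red bbox 282 164 293 179
pred cube bbox [271.7 160.3] [295.4 184.8]
```

Emit:
{"fn": "step_arm", "kwargs": {"commands": [{"x": -0.012,"y": 0,"z": -0.001,"ax": 0,"ay": 0.2,"az": 0.2,"hand": -1},{"x": -0.018,"y": 0,"z": 0,"ax": 0,"ay": 0,"az": 0,"hand": -1},{"x": -0.018,"y": 0,"z": 0,"ax": 0,"ay": 0,"az": 0,"hand": -1},{"x": -0.009,"y": 0,"z": 0,"ax": 0,"ay": 0,"az": 0,"hand": -1},{"x": -0.003,"y": 0,"z": 0,"ax": 0,"ay": 0,"az": 0,"hand": -1},{"x": 0,"y": 0,"z": 0,"ax": 0,"ay": 0,"az": 0,"hand": -1},{"x": 0,"y": 0,"z": 0,"ax": 0,"ay": 0,"az": 0,"hand": -1}]}}

```text
t: 13.97
position: [0.5474, 0.0413, 0.1869]
ee_rot: [[0.822, 0.307, 0.479], [0.265, -0.952, 0.155], [0.504, -0.001, -0.864]]
wrist_force: [-0.5, -0.5, -1.6]
width: 0.0215
grip_force: 30.0
```

```bash
cat >> h.py <<'E'
def force(k=4):
    P,n,sl,w=padframe();r=[]
    for i in range(k): arm.snapshot("scene");r.append((arm.read_state()["wrist_force"]+[0,0,1.85])@np.c_[n,sl,w])
    print("F n,s,w",np.mean(r,0).round(2))
E
python3 - <<'E'
from h import *
go(*press(-.006,"silver"));force()
E
```

```text
t 13.97 pos [0.5474 0.0413 0.1869] F [-0.49 -0.54 -1.57] w 0.0215 q [-0.33 -0.28  2.16  0.41  0.87  0.72]
shift now-axes [-0.0166 -0.0012  0.0004]
turn deg [ 0.04 -0.25 -0.14] shift in new axes [-0.0166 -0.0013  0.0004]
F n,s,w [0.07 0.34 0.1 ]
```

Emit:
{"fn": "step_arm", "kwargs": {"commands": [{"x": -0.003,"y": 0,"z": 0,"ax": 0,"ay": -0.2,"az": -0.1,"hand": -1},{"x": -0.003,"y": 0,"z": 0,"ax": 0,"ay": 0,"az": 0,"hand": -1},{"x": -0.003,"y": 0,"z": 0,"ax": 0,"ay": 0,"az": 0,"hand": -1},{"x": -0.003,"y": 0,"z": 0,"ax": 0,"ay": 0,"az": 0,"hand": -1},{"x": -0.0025,"y": 0,"z": 0,"ax": 0,"ay": 0,"az": 0,"hand": -1},{"x": 0,"y": 0,"z": 0,"ax": 0,"ay": 0,"az": 0,"hand": -1},{"x": 0,"y": 0,"z": 0,"ax": 0,"ay": 0,"az": 0,"hand": -1},{"x": 0,"y": 0,"z": 0,"ax": 0,"ay": 0,"az": 0,"hand": -1}]}}

```text
t: 14.83
position: [0.5353, 0.0375, 0.1794]
ee_rot: [[0.824, 0.307, 0.477], [0.266, -0.952, 0.154], [0.501, -0.0, -0.865]]
wrist_force: [4.5, 0.9, 0.2]
width: 0.0219
grip_force: 30.0
```

Run:
```python
from h import *
go(*press(-.006,"silver"));force(5)
```

```text
t 14.83 pos [0.5353 0.0375 0.1794] F [4.54 0.87 0.19] w 0.0219 q [-0.35 -0.3   2.19  0.42  0.87  0.7 ]
shift now-axes [-0.0018 -0.0011  0.0004]
turn deg [ 0.04 -0.07 -0.09] shift in new axes [-0.0018 -0.0011  0.0004]
F n,s,w [ 4.99 -0.7   0.64]
```

The silver press sits at 5.0 N, roughly 10–11 mm. Backing off, levelling and then heading for the board.

Emit:
{"fn": "step_arm", "kwargs": {"commands": [{"x": 0.008,"y": 0,"z": 0,"ax": 0,"ay": 0,"az": 0,"hand": -1},{"x": 0.02,"y": 0,"z": 0,"ax": 0,"ay": 0,"az": 0,"hand": -1},{"x": 0.025,"y": 0,"z": -0.01,"ax": 0,"ay": 0,"az": 0,"hand": -1},{"x": 0.025,"y": 0,"z": -0.02,"ax": 0,"ay": 0,"az": 0,"hand": -1},{"x": 0,"y": 0,"z": -0.03,"ax": 0,"ay": 0,"az": 0,"hand": -1},{"x": 0,"y": 0,"z": 0,"ax": 0,"ay": -6,"az": 0,"hand": -1},{"x": 0,"y": 0,"z": 0,"ax": 0,"ay": -6,"az": 0,"hand": -1},{"x": 0,"y": 0,"z": 0,"ax": 0,"ay": -6,"az": 0,"hand": -1},{"x": 0,"y": 0,"z": 0,"ax": 0,"ay": -6,"az": 0,"hand": -1},{"x": 0,"y": 0,"z": 0,"ax": 0,"ay": -6,"az": 0,"hand": -1},{"x": 0,"y": 0,"z": 0,"ax": 0,"ay": 0,"az": 0,"hand": -1},{"x": 0,"y": 0,"z": 0,"ax": 0,"ay": 0,"az": 0,"hand": -1}]}}

```text
t: 16.08
position: [0.5705, 0.0495, 0.2674]
ee_rot: [[0.951, 0.309, -0.004], [0.309, -0.951, 0.001], [-0.003, -0.002, -1.0]]
wrist_force: [0.1, -0.4, -3.1]
width: 0.022
grip_force: 30.0
```

Run:
```python
from h import *
f=np.radians(18);R=np.array([[np.cos(f),np.sin(f),0],[np.sin(f),-np.cos(f),0],[0,0,-1]])
go((.54,-.246,.25),R)
```

```text
t 16.08 pos [0.5705 0.0495 0.2674] F [ 0.08 -0.4  -3.05] w 0.022 q [-0.12  0.12  1.53  0.    1.49  1.13]
shift now-axes [-0.1202  0.2717  0.0172]
turn deg [-0.12  0.2  -0.02] shift in new axes [-0.1203  0.2716  0.0174]
```

Emit:
{"fn": "step_arm", "kwargs": {"commands": [{"x": -0.0133,"y": 0.0302,"z": 0,"ax": 0,"ay": 0,"az": 0,"hand": -1},{"x": -0.0133,"y": 0.0302,"z": 0,"ax": 0,"ay": 0,"az": 0,"hand": -1},{"x": -0.0133,"y": 0.0302,"z": 0,"ax": 0,"ay": 0,"az": 0,"hand": -1},{"x": -0.0133,"y": 0.0302,"z": 0,"ax": 0,"ay": 0,"az": 0,"hand": -1},{"x": -0.0133,"y": 0.0302,"z": 0,"ax": 0,"ay": 0,"az": 0,"hand": -1},{"x": -0.0133,"y": 0.0302,"z": 0,"ax": 0,"ay": 0,"az": 0,"hand": -1},{"x": -0.0133,"y": 0.0302,"z": 0,"ax": 0,"ay": 0,"az": 0,"hand": -1},{"x": -0.0133,"y": 0.0302,"z": 0,"ax": 0,"ay": 0,"az": 0,"hand": -1},{"x": -0.0133,"y": 0.0302,"z": 0,"ax": 0,"ay": 0,"az": 0,"hand": -1},{"x": 0,"y": 0,"z": 0.03,"ax": 0,"ay": 0,"az": 0,"hand": -1},{"x": 0,"y": 0,"z": 0.04,"ax": 0,"ay": 0,"az": 0,"hand": -1},{"x": 0,"y": 0,"z": 0.04,"ax": 0,"ay": 0,"az": 0,"hand": -1},{"x": 0,"y": 0,"z": 0.03,"ax": 0,"ay": 0,"az": 0,"hand": -1},{"x": 0,"y": 0,"z": 0.01,"ax": 0,"ay": 0,"az": 0,"hand": -1},{"x": 0,"y": 0,"z": 0,"ax": 0,"ay": 0,"az": 0,"hand": -1},{"x": 0,"y": 0,"z": 0,"ax": 0,"ay": 0,"az": 0,"hand": -1}]}}

```text
t: 17.42
position: [0.5404, -0.2466, 0.1212]
ee_rot: [[0.952, 0.307, 0.001], [0.307, -0.952, -0.0], [0.001, 0.001, -1.0]]
wrist_force: [-0.0, -0.7, -2.2]
width: 0.0219
grip_force: 30.0
```

Run:
```python
from h import *
go((.54,-.246,.0886));force(3)
t=load("top0.npz")
s=arm.snapshot("scene");st=arm.read_state();p=st["position"];R=st["ee_rot"]
a=crop(s,160,150,130,150,4)
for i,j,z in((-1,-1,.0766),(-1,1,.0766),(1,1,.0766),(1,-1,.0766),(-1,-1,.0266),(-1,1,.0266),(1,1,.0266),(1,-1,.0266)):
    q=((proj(s,p+R@[i*.025,j*.025,z])+.5-[160,150])*4).astype(int);cv2.circle(a,tuple(map(int,q)),2,(255,0,255),-1)
cv2.imwrite("pics/c7.png",a)
```

```text
t 17.42 pos [ 0.5404 -0.2466  0.1212] F [-0.05 -0.66 -2.21] w 0.0219 q [-0.63  0.29  1.63  0.    1.22  0.63]
shift now-axes [-0.0003 -0.0007  0.0326]
F n,s,w [-0.19 -0.23 -0.58]
```

View pics/c7.png

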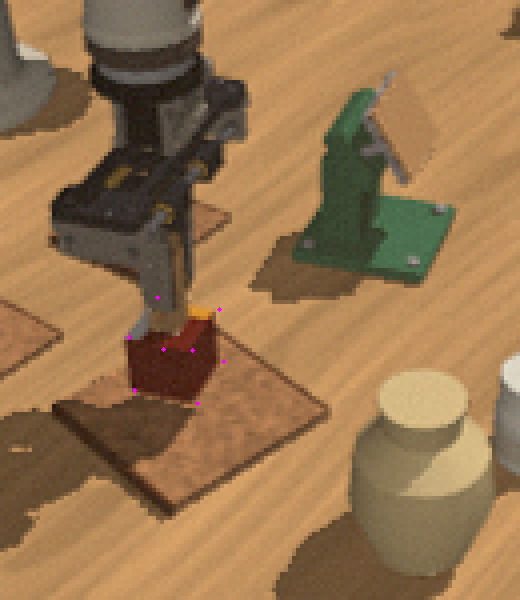

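The block hangs upright over the middle of the largest board, with its lower corners at about (133,390)–(215,360) of the crop. The pad is back at rest and the jars are untouched. Lowering gently.

Emit:
{"fn": "step_arm", "kwargs": {"commands": [{"x": 0,"y": 0,"z": 0.01,"ax": 0,"ay": 0,"az": 0,"hand": -1},{"x": 0,"y": 0,"z": 0.01,"ax": 0,"ay": 0,"az": 0,"hand": -1},{"x": 0,"y": 0,"z": 0.006,"ax": 0,"ay": 0,"az": 0,"hand": -1},{"x": 0,"y": 0,"z": 0.003,"ax": 0,"ay": 0,"az": 0,"hand": -1},{"x": 0,"y": 0,"z": 0.001,"ax": 0,"ay": 0,"az": 0,"hand": -1},{"x": 0,"y": 0,"z": 0,"ax": 0,"ay": 0,"az": 0,"hand": -1},{"x": 0,"y": 0,"z": 0,"ax": 0,"ay": 0,"az": 0,"hand": -1}]}}

```text
t: 18.2
position: [0.5403, -0.2462, 0.0895]
ee_rot: [[0.951, 0.308, -0.0], [0.308, -0.951, 0.001], [-0.0, -0.001, -1.0]]
wrist_force: [-0.5, -0.3, -2.4]
width: 0.022
grip_force: 30.0
```

Emit:
{"fn": "step_arm", "kwargs": {"commands": [{"x": 0,"y": 0,"z": 0.001,"ax": 0,"ay": 0,"az": 0,"hand": -1},{"x": 0,"y": 0,"z": 0.0005,"ax": 0,"ay": 0,"az": 0,"hand": -1},{"x": 0,"y": 0,"z": 0,"ax": 0,"ay": 0,"az": 0,"hand": -1},{"x": 0,"y": 0,"z": 0,"ax": 0,"ay": 0,"az": 0,"hand": -1}]}}

```text
t: 18.53
position: [0.5406, -0.2464, 0.0886]
ee_rot: [[0.951, 0.308, 0.0], [0.308, -0.951, 0.0], [0.0, -0.0, -1.0]]
wrist_force: [0.1, 1.1, 1.1]
width: 0.022
grip_force: 30.0
```

It's in contact at about 3 N. Releasing and withdrawing upward.

Emit:
{"fn": "step_arm", "kwargs": {"commands": [{"x": 0,"y": 0,"z": 0,"ax": 0,"ay": 0,"az": 0,"hand": -0.3},{"x": 0,"y": 0,"z": 0,"ax": 0,"ay": 0,"az": 0,"hand": 0.2},{"x": 0,"y": 0,"z": 0,"ax": 0,"ay": 0,"az": 0,"hand": 0.8},{"x": 0,"y": 0,"z": 0,"ax": 0,"ay": 0,"az": 0,"hand": 0.8},{"x": 0,"y": 0,"z": 0,"ax": 0,"ay": 0,"az": 0,"hand": 0.8},{"x": 0,"y": 0,"z": 0,"ax": 0,"ay": 0,"az": 0,"hand": 0.8},{"x": 0,"y": 0,"z": 0,"ax": 0,"ay": 0,"az": 0,"hand": 0.8},{"x": 0,"y": 0,"z": 0,"ax": 0,"ay": 0,"az": 0,"hand": 0.8},{"x": 0,"y": 0,"z": 0,"ax": 0,"ay": 0,"az": 0,"hand": 0.8},{"x": 0,"y": 0,"z": -0.01,"ax": 0,"ay": 0,"az": 0,"hand": 0.8},{"x": 0,"y": 0,"z": -0.02,"ax": 0,"ay": 0,"az": 0,"hand": 0.8},{"x": 0,"y": 0,"z": -0.03,"ax": 0,"ay": 0,"az": 0,"hand": 0.8},{"x": 0,"y": 0,"z": -0.03,"ax": 0,"ay": 0,"az": 0,"hand": 0.8},{"x": 0,"y": 0,"z": -0.03,"ax": 0,"ay": 0,"az": 0,"hand": 0.8},{"x": 0,"y": 0,"z": -0.03,"ax": 0,"ay": 0,"az": 0,"hand": 0.8},{"x": 0,"y": 0,"z": 0,"ax": 0,"ay": 0,"az": 0,"hand": 0.8},{"x": 0,"y": 0,"z": 0,"ax": 0,"ay": 0,"az": 0,"hand": 0.8}]}}

```text
t: 19.95
position: [0.5415, -0.2472, 0.2414]
ee_rot: [[0.951, 0.308, 0.004], [0.308, -0.951, -0.003], [0.003, 0.004, -1.0]]
wrist_force: [-0.5, 1.2, 0.5]
width: 0.0825
grip_force: 0.0
```

Run:
```python
from h import *
go((.54,-.246,.0886))
s=arm.snapshot("scene");f=s["frame"].astype(int)
m=((f[...,0]>2.0*f[...,1])&(f[...,0]>40)).astype(np.uint8);m[:,:180]=0;m[:,230:]=0;m[:215]=0;m[270:]=0
c=max(cv2.findContours(m,0,2)[0],key=cv2.contourArea);print("red bbox",cv2.boundingRect(c))
f_=np.radians(18);X=np.array([np.cos(f_),np.sin(f_),0]);Y=np.array([np.sin(f_),-np.cos(f_),0])
q=np.array([proj(s,np.array([.54,-.246,z])+a*X+b*Y) for a in(-.025,.025) for b in(-.025,.025) for z in(.012,.062)]);print("pred upright",q.min(0).round(1),q.max(0).round(1))
for z in(.07,.09,.11,.13):
    u=proj(s,(.54,-.246,z)).round().astype(int);print(z,u,s["frame"][u[1],u[0]-8:u[0]+9:2].tolist())
```

```text
t 19.95 pos [ 0.5415 -0.2472  0.2414] F [-0.53  1.24  0.53] w 0.0825 q [-0.63  0.19  1.51  0.    1.44  0.63]
shift now-axes [-0.0016 -0.0022  0.1528]
red bbox (193, 238, 21, 21)
pred upright [192.6 232.2] [215.9 258.6]
0.07 [204 237] [[206, 190, 174], [125, 103, 76], [110, 84, 53], [105, 78, 50], [110, 82, 51], [107, 81, 52], [193, 132, 50], [211, 143, 50], [203, 134, 41]]
0.09 [203 231] [[181, 136, 88], [151, 115, 74], [113, 84, 56], [105, 80, 50], [109, 82, 52], [110, 83, 55], [158, 116, 75], [154, 109, 71], [154, 105, 67]]
0.11 [203 226] [[178, 135, 86], [126, 93, 63], [114, 84, 55], [118, 88, 60], [122, 90, 54], [110, 79, 52], [178, 135, 87], [193, 147, 93], [202, 154, 102]]
0.13 [202 220] [[85, 59, 31], [117, 83, 52], [191, 143, 94], [188, 142, 93], [181, 137, 91], [166, 129, 82], [155, 117, 75], [198, 150, 99], [187, 141, 90]]
```

The block stands upright on the board: its silhouette matches the prediction, the stick runs straight up, and the gripper is clear. Handing in.

```bash
python3 -c "
from workcell import arm
print(arm.close_job())"
```

```text
the job is handed in; nothing more can be done
None
```

I pressed the gold face and then the silver face flat on the pad, each to about a centimetre as estimated from force and travel, then stood the block upright on the largest cork board, let go and handed in at about 20 s; the cameras showed nothing else disturbed.

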